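# Post a used test plate into the one-way waste box

### The job

The orange test plate in the wooden rack is used up: take it out and push it, straight end first, through the slot in the yellow lid of the grey waste box, past the springy flaps beneath, until it drops right inside. Feel for the slot and push gently, never with more than 25 N on the box, because the lid is not centred exactly. Leave the white plate standing in the rack and everything else where it is.

Things in the scene. Friction and masses are not known exactly. Their poses are not given: they have to be found in the camera images.
- used_plate: the used test plate: orange, rigid, flat, 8 mm thick, about 60 g (40 to 85 g), standing upright in the rack. Lower part 60 mm wide and 60 mm high, above it in the middle a narrower grip tab 36 mm wide and 40 mm high, 100 mm high in all. Origin: centre of its bottom edge; x = thickness, y = width, z = up to the tab
- used_plate_top (a point): centre of the top edge of the orange plate's tab, 100 mm above its bottom edge; axes as the plate's
- used_plate_mid (a point): point in the middle of the orange plate, 50 mm above its bottom edge
- clean_plate: the clean test plate: white, same shape and axes as the orange one, in the rack's other slot; it stays there
- rack: fixed pale wooden rack block, 150 x 90 x 32 mm (x, y, z), origin centre of its underside. Two slots (9.8 x 61.8 mm, long side along the rack's y, floor 5 mm above the table) at x = -45 and +45 mm; a plate stands loosely in each, its axes along the rack's, 73 mm showing above the rack. Which plate is in which slot varies
- bin: fixed grey waste box, 130 x 160 mm (x, y), 150 mm high to the top of its yellow lid, walls 4 mm; no bottom of its own, so plates land on the bench inside. Origin: centre of its underside; axes along its sides
- lid_middle (a point): middle of the box at the height of the lid's top, axes as the box. The flat lid, 140 x 150 mm, 4 mm thick, has one slot 10.5 mm wide (x) by 67 mm long (y), centred in y, but its middle lies anywhere within 9 mm either side of this point in x: the lid was put on by eye, too stiff to shift. It rests on a soft gasket: it gives 1 mm per 3 N, at most 4 mm. Walls along the slot's long sides guide the plate to 40 mm below
- flap_level (a point): 12 mm below lid_middle, height of two rubber one-way flaps reaching in from the slot's ends, 50 mm apart, sprung, swinging down. Pushing the plate's wide part past both takes about 5 to 10 N; they hold it where it is let go and stop it coming back up. Once the top of the tab is about 12 mm or less above the lid, the wide part is past them and the plate drops
- jar_a: white jar with black lid, orange band, 58 mm across, 76 mm high, bystander; origin at its underside
- jar_b: white jar with black lid, red band, same size, bystander
- jar_c: white jar with black lid, red band, same size, bystander
- spoon_a: white plastic sampling spoon 130 mm long lying on the bench, bystander
- spoon_b: white plastic sampling spoon 130 mm long lying on the bench, bystander
- dish: white ceramic dish 80 mm across, 18 mm high, bystander
- beaker: glass beaker 60 mm across, 75 mm high, bystander
Things that resemble listed ones, but are neither listed nor needed, are in the scene too. What is meant by the used_plate is not black, and is the larger of those in its own colour.

How it is judged:
On the way, in this order (a step that is already met when the one before it is completed fails the run):
1. the orange plate has been lifted clear of the rack (height (world z) of used_plate above 0.04 m), for 0.1 s.
2. the orange plate is in the slot, straight end first and upright (z of used_plate in the frame of bin below 0.135 m and z of used_plate_top in the frame of bin above 0.16 m and angle between used_plate's own z axis and vertical below 0.25 rad and x of used_plate_mid in the frame of bin between -0.065 and 0.065 m and y of used_plate_mid in the frame of bin between -0.08 and 0.08 m), for 0.05 s.
At the end, for the whole second after the job is handed in: The orange plate lies or stands at rest wholly inside the waste box, every part of it below the flaps (lower than 125 mm above the bench); the white plate still stands upright in its rack slot (moved less than 20 mm); the other things are within 30 mm of where they were and not tipped (z of each of used_plate, used_plate_top in the frame of bin below 0.125 m and x of used_plate_mid in the frame of bin between -0.065 and 0.065 m and y of used_plate_mid in the frame of bin between -0.08 and 0.08 m and linear speed of used_plate below 0.03 m/s and distance of clean_plate from where it was at the start of the episode below 0.02 m and angle between clean_plate's own z axis and vertical below 0.25 rad); the robot touches nothing.
It fails at once if more than 25 N on the waste box (from the plate or from the gripper) (contact force between anything else and bin above 25 N).
It fails at once if the white plate pulled from its place (over 20 mm) (distance of clean_plate from where it was at the start of the episode above 0.02 m).
It fails at once if a bystander moved more than 30 mm (distance of any of jar_a, jar_b, jar_c, spoon_a, spoon_b, dish, beaker from where it was at the start of the episode above 0.03 m).
It fails at once if a jar, the dish or the beaker tipped over (angle between any of jar_a, jar_b, jar_c, dish, beaker's own z axis and vertical above 0.5 rad).
It also fails if it takes over 64 s, if anything falls off the work surface, if the arm or the gripper's body presses on something with over 40 N, if the wrist force passes 120 N, or if a joint passes its speed limit or range.

### The arm

A 6-joint arm with a two-finger parallel gripper is mounted at the origin on the work surface. World frame = base frame: x ahead of the robot, y to its left, z up, the work surface at z = 0. Lengths are in m, angles in rad, forces in N, time in s.
With the tool pointing down it reaches from about 0.375 to 0.9 m from the base axis. Payload 3.1 kg.
Tool frame: the origin (TCP) lies midway between the tips of the shut fingers; the grasp point (between the pads) lies 19 mm behind it (grip_depth is the distance from the TCP to the grasp point, in m); y points along the fingers, z is the direction in which the jaws open and shut, and the axes are right-handed (so a half turn about y gives the same grasp; the last joint's range is limited). The gripper opens to 85 mm and grips with 20 to 120 N. Pads are 22 mm wide; open, the fingers measure 114 mm over their backs; the gripper's body (76 mm by 85 mm) begins 54 mm behind the grasp point. The pads swing forward as they close: fully open they stand 13 mm farther back than shut.
Start: joints at [-1.357, 0.527, 1.433, -0, 1.181, -0.178], TCP at [0.239, -0.578, 0.231] pointing down, gripper open.
Joint ranges: [-3.08, 3.08], [-0.75, 2.2], [0.22, 2.44], [-1.43, 4.57], [0, 2.65], [-2.85, 2.85]. Speed limits (rad/s): [2.79, 2.79, 3.14, 3.14, 3.14, 3.14].

### API

Orientations are given as a unit quaternion [x, y, z, w].
In Python, from station import sense, snapshot, camera_model, sign_off, grip_depth gives the robot as it stands.
- The arm moves only by the tool play_rows, never from a script. Its argument "deltas" is a list of rows, each a list of 6 numbers: the shift along the tool's x, y, z in m, then the turn, a rotation vector about the tool's x, y, z in rad. A call has 1 to 12 rows; each row is the pose to reach, as a shift and turn from the pose commanded when the call began, along the tool's axes at that moment; what a row does not reach only later rows make up. A row lasts 1/10 s, in which the tool goes at most 50 mm and 8.59 degrees, less where a joint would pass 70% of its speed; a pose out of reach is approached as far as the arm can. A call with a gripper value outside its range is refused whole. "gripper" is the finger opening in m, from 0 to 0.0854, set as the call begins (left out, the last holds). The fingers move at their own pace and stop on an object; "force" is the grip in N (left out, the last holds). Time passes only in rows, so rows that repeat a pose let the fingers close. It gives the time, the measured TCP pose, the force and the opening at its end, in the units of the state.
- sense(): the state, without advancing time (a new reading comes with each control period).
- snapshot(name): name is "scene" or "side" or "wrist"; returns the picture (480x640x3 uint8, red, green, blue); there is no depth.
- camera_model(name): a dict with "fx", "fy", "cx", "cy" (pixels), "distortion" ([k1, k2, p1, p2, k3] as OpenCV has them; the pictures are not rectified), "camera_from_world" (4x4, takes a point from world to camera coordinates). Camera axes: x right, y up, looking along -z (the intrinsics and any distortion apply to the point x, -y, -z); pixel columns grow to the right and rows downward; lengths in m; the calibration is good to about 2 mm. A picture is of the moment at which its call begins: read the wrist's pose just before it. camera_model takes no time and is no camera call; for the wrist camera it gives the pose at the moment of the call.
- sign_off(): hands the job in, once; it reports no verdict.
The state is a dict: "t": time; "q": joint angles; "qd": joint speeds; "tau": joint torques, N m; "tcp_pos": TCP position; "tool_rot": TCP orientation; "force": force on the tool from outside, world axes, zero at the start; "ft_torque": the same for the moment, N m; "finger_gap": opening from 0.0 (shut) to 1.0 (fully open).
Only numpy, scipy, OpenCV 4.12 (cv2) and the standard library are available. Lean on these libraries where they do the work, as an engineer would, in place of code of your own. Each camera call takes 0.05 s, during which the arm holds its last target.

## Working session

There is one attempt and no reset: what is moved stays moved. The work goes in short steps, Python scripts to look and compute and a tool call to move; the robot and the scene stay as the last step left them, time stands still between calls to the robot, and variables do not carry over. Pictures are saved under pics/ and viewed, and the job is handed in when it is done.

Besides the shell and the picture viewer there is one more tool, called in YAML: its name, and indented under it one key for each argument. play_rows: Moves the arm, as the interface text tells. Its arguments: {"type":"object","properties":{"deltas":{"type":"array"},"gripper":{"type":"number"},"force":{"type":"number"}},"required":["deltas"]}

```bash
mkdir -p pics; ls; python3 - <<'E'
from station import *
import cv2,json
print(sense(), grip_depth)
for n in ["scene","side","wrist"]:
    m=camera_model(n); print(n,m)
    cv2.imwrite(f"pics/{n}0.png",snapshot(n)[:,:,::-1])
E
```

```text
pics
{'t': 0.0, 'q': array([-1.35747005e+00,  5.28463795e-01,  1.43393291e+00, -1.27251038e-05,
        1.18140481e+00, -1.78516221e-01]), 'qd': array([-8.01112818e-04, -5.59398998e-04, -3.04900030e-04,  2.68925262e-05,
       -6.97649976e-04,  2.60993686e-04]), 'tau': array([-1.45212904e-03, -4.42357314e+01, -1.78023434e+01, -4.64202676e-04,
        8.43291578e-03, -3.95292503e-06]), 'tcp_pos': array([ 0.23853897, -0.57689369,  0.23032535]), 'tool_rot': array([-0.137672  ,  0.69435894, -0.69279743,  0.13763649]), 'force': array([-0.38229953, -0.06527684,  0.98743038]), 'ft_torque': array([ 0.0147758 ,  0.02496253, -0.02414487]), 'finger_gap': 0.9984064145597539} 0.0187
scene {'fx': 525.9268986080671, 'fy': 525.9268986080671, 'cx': 318.9489449966382, 'cy': 234.92731321454863, 'distortion': array([0.03718183, 0.        , 0.        , 0.        , 0.        ]), 'camera_from_world': array([[-0.84317056,  0.53751886,  0.01169944,  0.4878035 ],
       [-0.35762793, -0.57697014,  0.73430765,  0.08148278],
       [ 0.40145444,  0.61496255,  0.67871599, -1.26024503],
       [ 0.        ,  0.  
[... 357 characters left out ...]
2493, -0.26688144],
       [-0.24075237,  0.61749075,  0.74882807, -1.03378622],
       [ 0.        ,  0.        ,  0.        ,  1.        ]])}
wrist {'fx': 363.33063808845566, 'fy': 363.33063808845566, 'cx': 321.50051604263814, 'cy': 240.50284361765975, 'distortion': array([0.01903879, 0.        , 0.        , 0.        , 0.        ]), 'camera_from_world': array([[ 3.80863253e-01, -9.24631155e-01, -6.40136805e-04,
        -6.24473520e-01],
       [ 8.86217527e-01,  3.65237664e-01, -2.84991129e-01,
         3.54549263e-02],
       [ 2.63745479e-01,  1.07975348e-01,  9.58529940e-01,
        -3.79148246e-01],
       [ 0.00000000e+00,  0.00000000e+00,  0.00000000e+00,
         1.00000000e+00]])}
```

View pics/scene0.png

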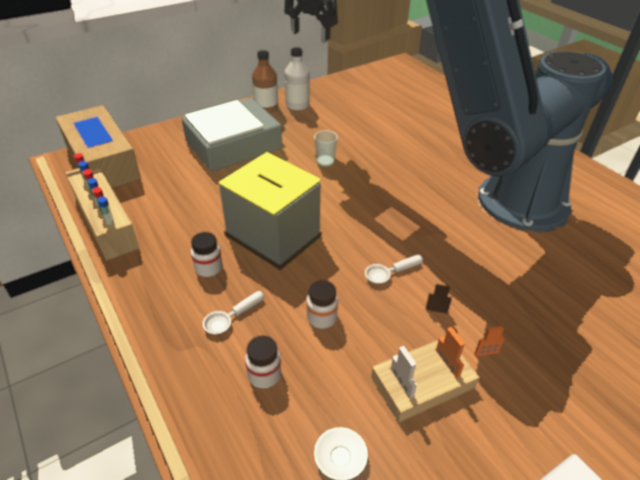

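View pics/side0.png

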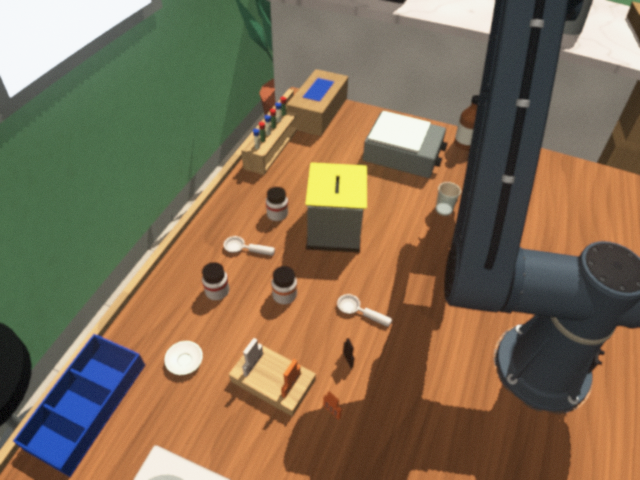

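View pics/wrist0.png

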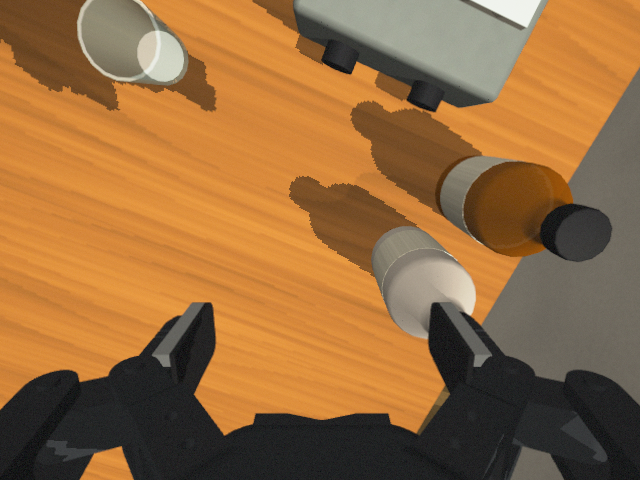

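Candidates for the used plate in the scene view are: the orange plate in the rack at (453,350), a small orange plate lying outside the rack at (490,342), a black plate at (439,298), and the white plate in the rack at (403,370). The description picks the one in the rack. I'll check it in enlarged crops.

```bash
python3 - <<'E'
import cv2,numpy as np
def crop(n,x0,y0,x1,y1,s):
    im=cv2.imread(f"pics/{n}0.png")[y0:y1,x0:x1]
    im=cv2.resize(im,None,fx=s,fy=s,interpolation=cv2.INTER_CUBIC)
    for x in range((x0+9)//10*10,x1,10):
        c=int((x-x0+.5)*s); cv2.line(im,(c,0),(c,6 if x%50 else 14),(255,255,0),1)
        if x%20==0: cv2.putText(im,str(x),(c-12,24),0,.4,(255,255,0),1)
    for y in range((y0+9)//10*10,y1,10):
        c=int((y-y0+.5)*s); cv2.line(im,(0,c),(6,c),(255,255,0),1)
        if y%20==0: cv2.putText(im,str(y),(8,c+4),0,.4,(255,255,0),1)
    return im
cv2.imwrite("pics/c_scene_rack.png",crop("scene",365,280,515,420,4.2))
cv2.imwrite("pics/c_side_rack.png",crop("side",220,325,360,425,5.5))
cv2.imwrite("pics/c_scene_bin.png",crop("scene",210,145,335,265,4.8))
cv2.imwrite("pics/c_side_bin.png",crop("side",295,155,380,260,5.5))
E
```

```text
(no output)
```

View pics/c_scene_rack.png

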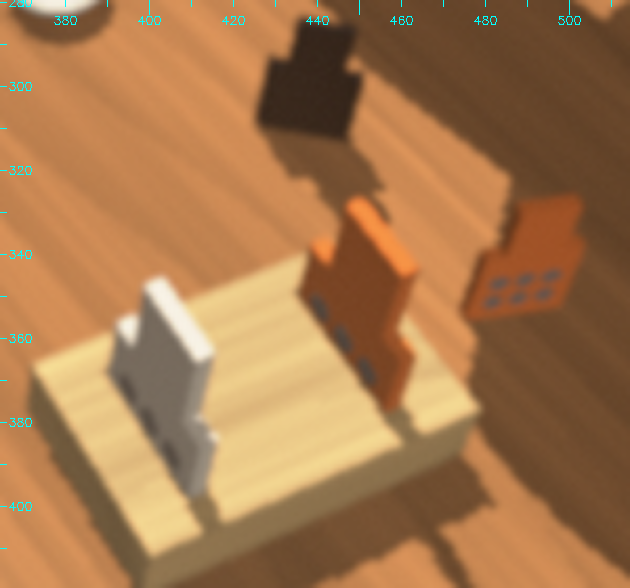

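View pics/c_side_rack.png

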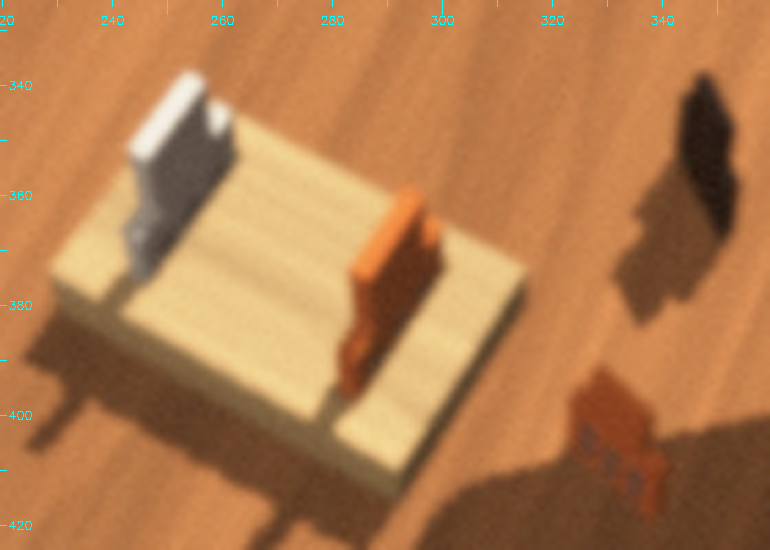

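View pics/c_scene_bin.png

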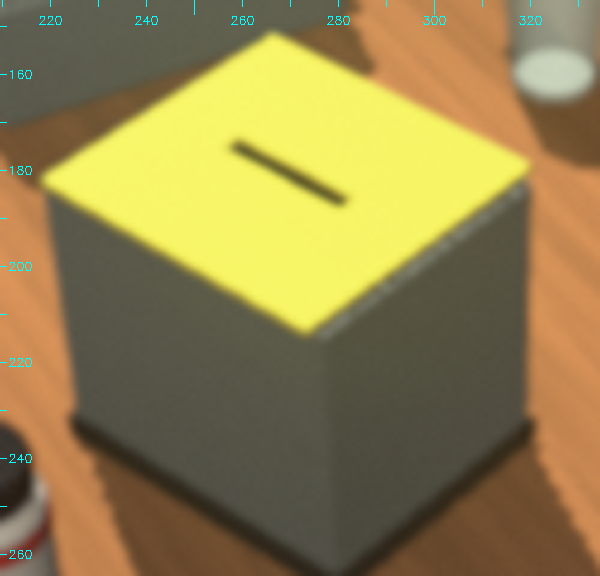

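View pics/c_side_bin.png

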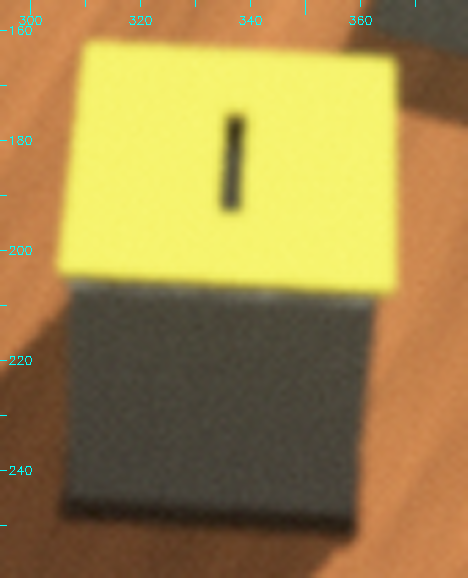

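```bash
cat > h.py <<'E'
import numpy as np, cv2
from station import *
from scipy.optimize import least_squares
from scipy.spatial.transform import Rotation as R
def K(m): return np.array([[m['fx'],0,m['cx']],[0,m['fy'],m['cy']],[0,0,1.]])
def proj(m,P):
    P=np.atleast_2d(P).astype(float); T=np.diag([1,-1,-1,1.])@m['camera_from_world']
    r,_=cv2.Rodrigues(T[:3,:3]); return cv2.projectPoints(P,r,T[:3,3],K(m),m['distortion'])[0][:,0]
def onz(m,uv,z):
    T=np.diag([1,-1,-1,1.])@m['camera_from_world']
    n=cv2.undistortPoints(np.array(uv,float).reshape(-1,1,2),K(m),m['distortion'])[:,0]
    d=np.c_[n,np.ones(len(n))]@T[:3,:3]; c=-T[:3,:3].T@T[:3,3]
    return c+d*((z-c[2])/d[:,2])[:,None]
def tri(obs):
    return least_squares(lambda p:np.concatenate([proj(m,p)[0]-uv for m,uv in obs]),[.4,.1,.1]).x
def rect(p,w,h,z):
    c,s=np.cos(p[2]),np.sin(p[2])
    L=np.array([[-w,-h],[w,-h],[w,h],[-w,h]])/2
    return np.c_[L@np.array([[c,s],[-s,c]])+p[:2],np.full(4,z)]
E
python3 - <<'E'
from h import *
S,D=camera_model("scene"),camera_model("side")
print("orange top",tri([(S,(455.5,336)),(D,(290.5,366.5))]),"white top",tri([(S,(407,355)),(D,(250,345.5))]))
print("rack s",onz(S,[(373,367),(400,412),(478,378),(437,340)],.032).round(4).tolist())
print("rack d",onz(D,[(229,373.5),(293,411),(315,374.5),(263,346)],.032).round(4).tolist())
print("lid s",onz(S,[(218.5,182),(274,214),(319.5,179),(266.5,151.5)],.15).round(4).tolist())
print("lid d",onz(D,[(310,162),(305.5,204.5),(366.5,207.5),(366.5,165)],.15).round(4).tolist())
print("slot s",onz(S,[(258,175),(282,187)],.15).round(4).tolist())
print("slot d",onz(D,[(337.5,176),(336.2,192)],.15).round(4).tolist())
print("base s",onz(S,[(279.5,265),(320.5,233.5),(225,233)],0).round(4).tolist())
print("base d",onz(D,[(306,247.5),(359,251.5)],0).round(4).tolist())
for n,o in (("o",[(490,342)]),("bk",[(439,308)])): print(n,onz(S,o,.0))
print("jars s",onz(S,[(205,270),(264,383),(323,322),(340,455),(326,158)],0).round(3).tolist())
E
```

```text
orange top [0.48113362 0.25046482 0.10113594] white top [0.57105922 0.23902592 0.10242265]
rack s [[0.596, 0.1944, 0.032], [0.6089, 0.2812, 0.032], [0.4622, 0.3019, 0.032], [0.4682, 0.2098, 0.032]]
rack d [[0.605, 0.2797, 0.032], [0.4547, 0.3016, 0.032], [0.4451, 0.2144, 0.032], [0.5698, 0.1961, 0.032]]
lid s [[0.6549, -0.2573, 0.15], [0.6084, -0.1128, 0.15], [0.4773, -0.16, 0.15], [0.5216, -0.3029, 0.15]]
lid d [[0.655, -0.2603, 0.15], [0.6053, -0.1149, 0.15], [0.4727, -0.1605, 0.15], [0.5205, -0.3053, 0.15]]
slot s [[0.5768, -0.237, 0.15], [0.5549, -0.1767, 0.15]]
slot d [[0.5726, -0.2372, 0.15], [0.5552, -0.1821, 0.15]]
base s [[0.5985, -0.1213, 0.0], [0.4738, -0.1579, 0.0], [0.6525, -0.2706, 0.0]]
base d [[0.6044, -0.1145, -0.0], [0.4765, -0.154, 0.0]]
o [[0.36928913 0.24887439 0.        ]]
bk [[0.39412698 0.14081228 0.        ]]
jars s [[0.735, -0.19, -0.0], [0.756, 0.106, 0.0], [0.602, 0.051, 0.0], [0.716, 0.276, 0.0], [0.303, -0.397, 0.0]]
```

```bash
cat >> h.py <<'E'
def mv(target,jaw):
    """delta (tool frame) from the present pose to TCP target, pointing down, jaw dir jaw(deg)"""
    s=sense(); R0=R.from_quat(s['tool_rot'])
    a=np.radians(jaw); z=np.array([np.cos(a),np.sin(a),0]); y=np.array([0,0,-1.]); x=np.cross(y,z)
    R1=R.from_matrix(np.c_[x,y,z])
    return R0.inv().apply(np.array(target)-s['tcp_pos']).round(4), (R0.inv()*R1).as_rotvec().round(4)
E
python3 - <<'E'
from h import *
s=sense(); M=R.from_quat(s['tool_rot']).as_matrix(); print(M.round(3), np.degrees(np.arctan2(M[1,2],M[0,2])))
m=camera_model("wrist")['camera_from_world']; c=-m[:3,:3].T@m[:3,3]
print("cam in tool", M.T@(c-s['tcp_pos']), "view dir", M.T@(-m[2,:3]), "right",M.T@m[0,:3])
E
```

```text
[[-0.924 -0.     0.382]
 [-0.382  0.002 -0.924]
 [-0.    -1.    -0.002]] -67.55435871415547
cam in tool [-0.07333474 -0.14268788  0.0001455 ] view dir [2.85306314e-01 9.58435913e-01 9.53122766e-04] right [ 0.00102051 -0.00129824  0.99999864]
```

```bash
python3 - <<'E'
from h import *
print(mv([.565,-.209,.29],19.8))
E
```

```text
(array([-0.4423, -0.059 , -0.2157]), array([ 1.1000e-03, -1.5246e+00, -1.5000e-03]))
```

play_rows:
  deltas:
    - [0, -0.05, 0, 0, -0.12, 0]
    - [0, -0.09, 0, 0, -0.25, 0]
    - [-0.04, -0.09, -0.02, 0, -0.39, 0]
    - [-0.08, -0.09, -0.04, 0, -0.53, 0]
    - [-0.12, -0.09, -0.06, 0, -0.67, 0]
    - [-0.17, -0.09, -0.08, 0, -0.81, 0]
    - [-0.21, -0.09, -0.1, 0, -0.95, 0]
    - [-0.26, -0.09, -0.13, 0, -1.09, 0]
    - [-0.31, -0.09, -0.15, 0, -1.23, 0]
    - [-0.36, -0.08, -0.175, 0, -1.37, 0]
    - [-0.405, -0.07, -0.2, 0, -1.51, 0]
    - [-0.442, -0.059, -0.216, 0, -1.525, 0]

```text
t: 1.35
tcp_pos: [0.5574, -0.2165, 0.2933]
tool_rot: [0.579, -0.405, 0.406, -0.579]
force: [0.7, -0.9, 0.6]
finger_gap: 0.996
```

play_rows:
  deltas:
    - [0, 0, 0, 0, 0, 0]
    - [0, 0, 0, 0, 0, 0]
    - [0, 0, 0, 0, 0, 0]

```text
t: 1.65
tcp_pos: [0.5558, -0.2191, 0.2933]
tool_rot: [0.579, -0.407, 0.407, -0.578]
force: [0.1, -0.3, 0.6]
finger_gap: 0.999
```

```bash
python3 - <<'E'
from h import *
import pickle
s=sense(); print(s['t'],s['tcp_pos'],s['force'])
m=camera_model("wrist"); im=snapshot("wrist"); cv2.imwrite("pics/w_bin.png",im[:,:,::-1]); pickle.dump(m,open("w_bin.pkl","wb"))
E
```

```text
1.65 [ 0.5558     -0.21912937  0.2933371 ] [ 0.06518119 -0.32092195  0.64921422]
```

View pics/w_bin.png

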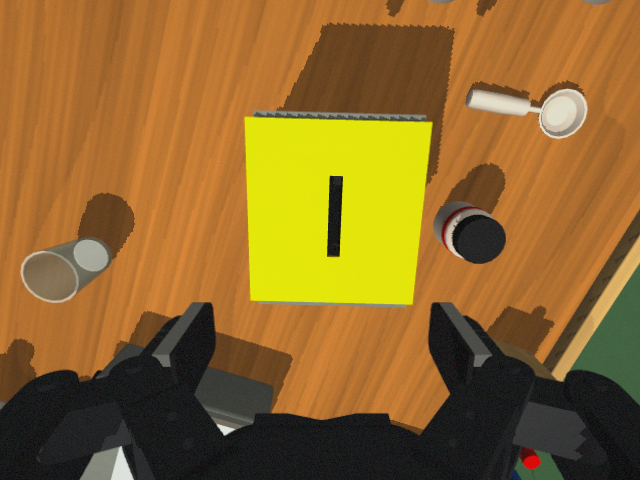

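```bash
python3 - <<'E'
from h import *
import pickle
im=cv2.imread("pics/w_bin.png"); 
c=im[165:268,310:362]; cv2.imwrite("pics/w_slot.png",cv2.resize(c,None,fx=5.5,fy=5.5,interpolation=cv2.INTER_CUBIC))
g=im.astype(int); dark=((g.sum(2)<200)).astype(np.uint8); dark[:150]=0;dark[280:]=0;dark[:,:300]=0;dark[:,:][:,370:]=0
r=cv2.minAreaRect(cv2.findNonZero(dark)); print("slot",r)
yel=((g[...,1]>150)&(g[...,2]>150)&(g[...,0]<80)).astype(np.uint8)
cs,_=cv2.findContours(yel,cv2.RETR_EXTERNAL,cv2.CHAIN_APPROX_NONE); cc=max(cs,key=cv2.contourArea)
q=cv2.approxPolyDP(cc,8,True)[:,0]; print(q)
m=pickle.load(open("w_bin.pkl","rb"))
L=onz(m,q,.15); print(L.round(4), L.mean(0)); 
b=cv2.boxPoints(r); W=onz(m,b,.15); print("slot",W.round(4),W.mean(0))
for P in (L,W):
    for i in range(4):
        d=P[(i+1)%4]-P[i]; print(np.linalg.norm(d).round(4), np.degrees(np.arctan2(d[1],d[0])).round(1))
E
```

```text
slot ((334.48333740234375, 215.49945068359375), (12.992785453796387, 79.45588684082031), 1.9091525077819824)
[[245 116]
 [250 300]
 [412 304]
 [432 123]]
[[ 0.4747 -0.1596  0.15  ]
 [ 0.5208 -0.3026  0.15  ]
 [ 0.6539 -0.2589  0.15  ]
 [ 0.6075 -0.1173  0.15  ]] [ 0.56422459 -0.20958211  0.15      ]
slot [[ 0.5691 -0.2417  0.15  ]
 [ 0.5487 -0.1795  0.15  ]
 [ 0.5583 -0.1764  0.15  ]
 [ 0.5794 -0.2384  0.15  ]] [ 0.56386494 -0.2090107   0.15      ]
0.1503 -72.1
0.1401 18.2
0.1491 108.1
0.1394 -162.3
0.0655 108.1
0.0101 17.8
0.0655 -71.3
0.0108 -162.3
```

View pics/w_slot.png

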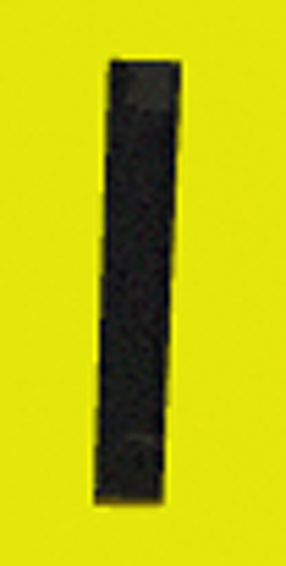

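The wrist view shows the slot centred at pixel (334,215). That puts it at about (0.564, -0.209) with yaw 18.1°. Next I'll look at the rack from above.

```bash
python3 - <<'E'
from h import *
print(mv([.50,.246,.25],-7.3))
E
```

```text
(array([-0.4571,  0.0433,  0.1047]), array([1.000e-04, 4.717e-01, 6.000e-04]))
```

play_rows:
  deltas:
    - [-0.04, 0, 0.01, 0, 0.05, 0]
    - [-0.09, 0, 0.02, 0, 0.1, 0]
    - [-0.13, 0, 0.03, 0, 0.15, 0]
    - [-0.18, 0, 0.04, 0, 0.2, 0]
    - [-0.22, 0, 0.05, 0, 0.25, 0]
    - [-0.27, 0.01, 0.06, 0, 0.3, 0]
    - [-0.31, 0.02, 0.07, 0, 0.35, 0]
    - [-0.36, 0.03, 0.08, 0, 0.4, 0]
    - [-0.4, 0.04, 0.09, 0, 0.44, 0]
    - [-0.43, 0.043, 0.1, 0, 0.472, 0]
    - [-0.457, 0.043, 0.105, 0, 0.472, 0]
    - [-0.457, 0.043, 0.105, 0, 0.472, 0]
  gripper: 0.04

```text
t: 2.9
tcp_pos: [0.5001, 0.2486, 0.2507]
tool_rot: [-0.467, 0.53, -0.53, 0.468]
force: [0.2, -0.4, -0.2]
finger_gap: 0.467
```

play_rows:
  deltas:
    - [0, 0, 0, 0, 0, 0]
    - [0, 0, 0, 0, 0, 0]
    - [0, 0, 0, 0, 0, 0]

```text
t: 3.2
tcp_pos: [0.5006, 0.2456, 0.2506]
tool_rot: [0.467, -0.531, 0.531, -0.467]
force: [-0.8, 0.2, -0.6]
finger_gap: 0.468
```

```bash
python3 - <<'E'
from h import *
import pickle
s=sense(); print(s['t'],s['tcp_pos'],s['force'])
m=camera_model("wrist"); im=snapshot("wrist"); cv2.imwrite("pics/w_rack.png",im[:,:,::-1]); pickle.dump(m,open("w_rack.pkl","wb"))
E
```

```text
3.2 [0.50063235 0.24559794 0.25056632] [-0.77626318  0.21183631 -0.60363061]
```

View pics/w_rack.png

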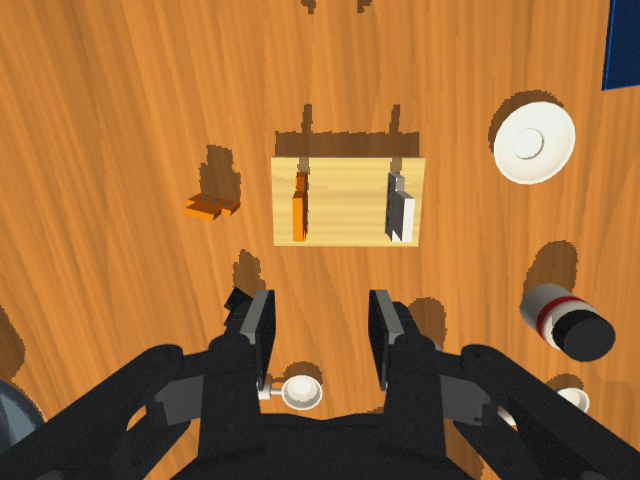

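```bash
python3 - <<'E'
from h import *
im=cv2.imread("pics/w_rack.png")
c=im[150:255,265:430]; s=4.8; c=cv2.resize(c,None,fx=s,fy=s,interpolation=cv2.INTER_CUBIC)
for x in range(270,430,10): cv2.putText(c,str(x),(int((x-265+.5)*s)-10,10),0,.35,(255,255,0),1); cv2.line(c,(int((x-265+.5)*s),12),(int((x-265+.5)*s),18),(255,255,0),1)
for y in range(150,255,10): cv2.putText(c,str(y),(0,int((y-150+.5)*s)+4),0,.35,(255,255,0),1)
cv2.imwrite("pics/w_rackc.png",c)
E
```

```text
(no output)
```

View pics/w_rackc.png

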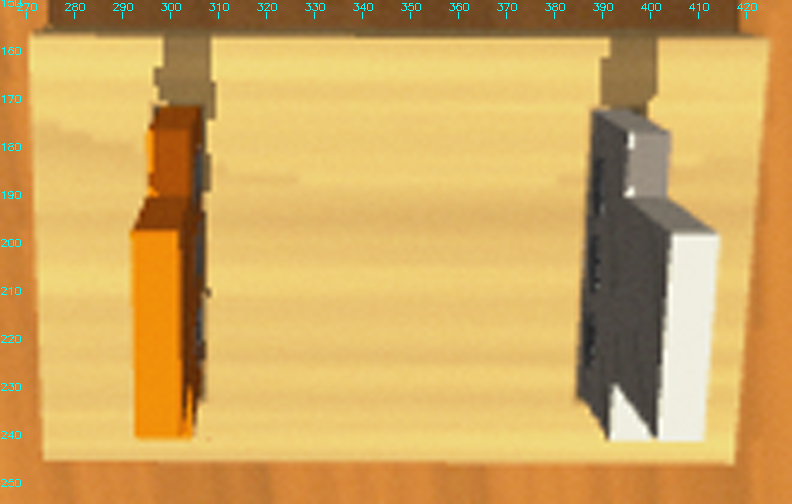

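```bash
python3 - <<'E'
from h import *
import pickle
m=pickle.load(open("w_rack.pkl","rb"))
def sh(n,q,z):
    P=onz(m,q,z); print(n,P.mean(0).round(4))
    for i in range(4):
        d=P[(i+1)%4]-P[i]; print("  ",np.linalg.norm(d[:2]).round(4), np.degrees(np.arctan2(d[1],d[0])).round(1))
sh("orange",[(291.5,197),(302,197),(302.5,240.5),(292,240.5)],.105)
sh("white",[(403.5,197.5),(414,197.5),(411,240.5),(401,240.5)],.105)
sh("rack",[(270.3,156.5),(424,157),(417,245.5),(273,245)],.032)
print(mv([.481,.250,.072],-7.9))
E
```

```text
orange [0.4824 0.2528 0.105 ]
   0.0084 -7.4
   0.0363 -97.7
   0.0087 172.5
   0.0363 81.9
white [0.5713 0.2409 0.105 ]
   0.0084 -7.5
   0.0359 -97.2
   0.0083 172.5
   0.0359 83.0
rack [0.5267 0.2467 0.032 ]
   0.149 -7.6
   0.0899 -97.4
   0.1499 172.3
   0.0899 82.0
(array([-0.0017,  0.1785, -0.02  ]), array([-0.0004,  0.0096,  0.0001]))
```

```bash
python3 - <<'E'
from h import *
print(mv([.482,.252,.12],-7.6),mv([.482,.252,.074],-7.6))
E
```

```text
(array([-0.0038,  0.1305, -0.0193]), array([-0.0004,  0.0044,  0.0001])) (array([-0.0038,  0.1765, -0.0193]), array([-0.0004,  0.0044,  0.0001]))
```

play_rows:
  deltas:
    - [-0.004, 0.03, -0.019, 0, 0.004, 0]
    - [-0.004, 0.07, -0.019, 0, 0.004, 0]
    - [-0.004, 0.1, -0.019, 0, 0.004, 0]
    - [-0.004, 0.12, -0.019, 0, 0.004, 0]
    - [-0.004, 0.1305, -0.019, 0, 0.004, 0]
    - [-0.004, 0.1305, -0.019, 0, 0.004, 0]
    - [-0.004, 0.1305, -0.019, 0, 0.004, 0]

```text
t: 3.95
tcp_pos: [0.4826, 0.2534, 0.1205]
tool_rot: [0.466, -0.531, 0.532, -0.467]
force: [-0.3, 0.3, 0.4]
finger_gap: 0.471
```

```bash
python3 - <<'E'
from h import *
s=sense(); print(s['t'],s['tcp_pos'])
m=camera_model("wrist"); im=snapshot("wrist"); cv2.imwrite("pics/w_near.png",im[:,:,::-1])
print("tcp",proj(m,s['tcp_pos']), "expected top centre",proj(m,[.482,.252,.105]))
print(mv([.482,.252,.074],-7.6))
E
```

```text
3.95 [0.48261791 0.2534359  0.12052838]
tcp [[320.10180344 307.24402418]] expected top centre [[319.24872001 295.00696426]]
(array([ 0.0017,  0.0469, -0.0007]), array([-0.0022,  0.0022, -0.0009]))
```

View pics/w_near.png

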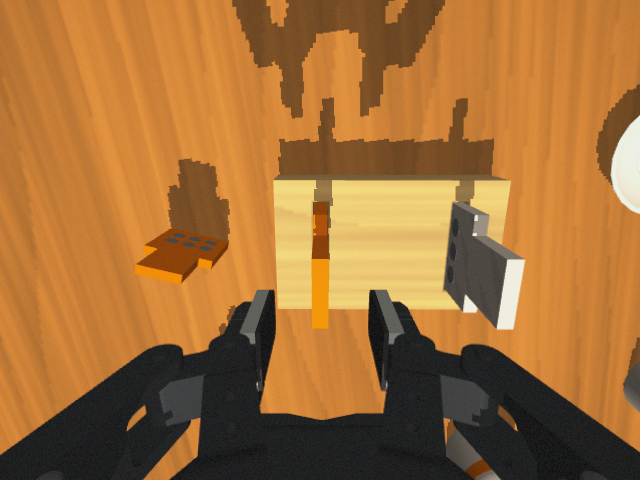

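The plate's top is centred at (320,293), against a predicted (319,295), so the jaws straddle it. I'll go down and grip.

play_rows:
  deltas:
    - [0.001, 0.02, -0.001, 0, 0, 0]
    - [0.001, 0.04, -0.001, 0, 0, 0]
    - [0.001, 0.046, -0.001, 0, 0, 0]
    - [0.001, 0.046, -0.001, 0, 0, 0]
    - [0.001, 0.046, -0.001, 0, 0, 0]

```text
t: 4.5
tcp_pos: [0.4815, 0.253, 0.0748]
tool_rot: [0.466, -0.531, 0.532, -0.467]
force: [-0.1, 0.9, 0.5]
finger_gap: 0.467
```

play_rows:
  deltas:
    - [0, 0, 0, 0, 0, 0]
    - [0, 0, 0, 0, 0, 0]
    - [0, 0, 0, 0, 0, 0]
    - [0, 0, 0, 0, 0, 0]
    - [0, 0, 0, 0, 0, 0]
    - [0, 0, 0, 0, 0, 0]
    - [0, 0, 0, 0, 0, 0]
  gripper: 0
  force: 40

```text
t: 5.2
tcp_pos: [0.4814, 0.2529, 0.0747]
tool_rot: [0.466, -0.531, 0.532, -0.467]
force: [-0.1, -0.3, 6.5]
finger_gap: 0.082
```

play_rows:
  deltas:
    - [0, -0.01, 0, 0, 0, 0]
    - [0, -0.025, 0, 0, 0, 0]
    - [0, -0.05, 0, 0, 0, 0]
    - [0, -0.08, 0, 0, 0, 0]
    - [0, -0.12, 0, 0, 0, 0]
    - [0, -0.16, 0, 0, 0, 0]
    - [0, -0.18, 0, 0, 0, 0]
    - [0, -0.18, 0, 0, 0, 0]

```text
t: 6.0
tcp_pos: [0.4822, 0.2532, 0.2574]
tool_rot: [0.464, -0.53, 0.532, -0.469]
force: [0.7, -0.2, -0.7]
finger_gap: 0.085
```

```bash
python3 - <<'E'
from h import *
s=sense(); print(s['t'],s['tcp_pos'],s['force'],s['finger_gap'])
m=camera_model("wrist"); im=snapshot("wrist"); cv2.imwrite("pics/w_held.png",im[:,:,::-1])
im=snapshot("scene"); cv2.imwrite("pics/s_held.png",im[:,:,::-1])
E
```

```text
6.0 [0.48216862 0.2532365  0.25740741] [ 0.72270859 -0.23796595 -0.66153801] 0.08517467208777459
```

View pics/w_held.png

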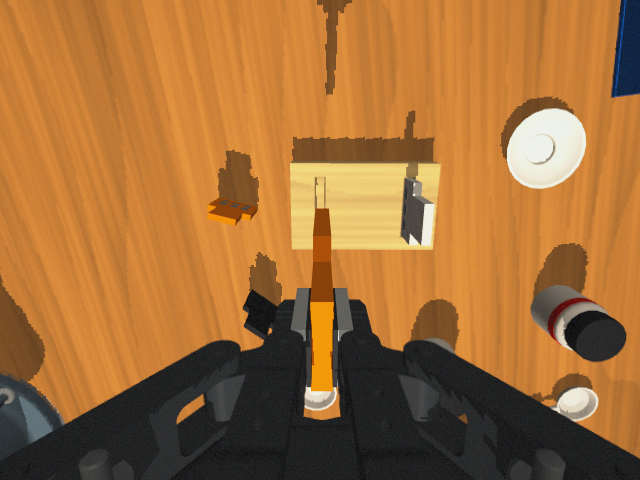

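View pics/s_held.png

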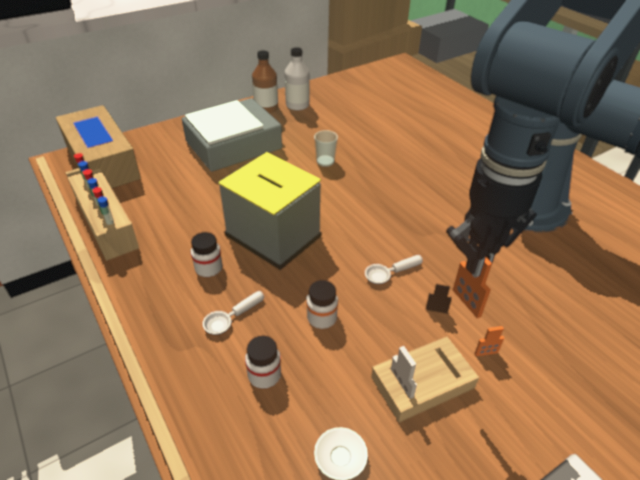

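```bash
python3 - <<'E'
from h import *
im=cv2.imread("pics/w_held.png")
c=im[200:400,280:360]; s=3; 
s=4
a=cv2.resize(im[200:310,260:380],None,fx=s,fy=s,interpolation=cv2.INTER_CUBIC); b=cv2.resize(im[290:400,260:380],None,fx=s,fy=s,interpolation=cv2.INTER_CUBIC)
for t,y0 in((a,200),(b,290)):
    for y in range(y0,y0+110,10): cv2.putText(t,str(y),(0,int((y-y0+.5)*s)+4),0,.35,(255,255,0),1)
    for x in range(260,380,10): cv2.putText(t,str(x),(int((x-260+.5)*s)-10,10),0,.3,(255,255,0),1);cv2.line(t,(int((x-260+.5)*s),12),(int((x-260+.5)*s),18),(255,255,0),1)
cv2.imwrite("pics/w_heldc.png",np.hstack([a[:, :390],b[:, :390]]))
st=sense(); m=camera_model("wrist"); Rt=R.from_quat(st['tool_rot'])
# predicted corners
for n,p in {"top+":(.018,-.030),"top-":(-.018,-.030),"sh":(.018,.010),"shw":(.03,.010),"bot":(.03,.070)}.items():
    for z in (-.004,.004):
        print(n,z,proj(m,st['tcp_pos']+Rt.apply([p[0],p[1],z]))[0].round(1))
E
```

```text
top+ -0.004 [309.1 389.6]
top+ 0.004 [330.8 389.5]
top- -0.004 [308.  300.2]
top- 0.004 [331.5 300.2]
sh -0.004 [311.7 332. ]
sh 0.004 [328.6 332. ]
shw -0.004 [311.9 354.1]
shw 0.004 [328.5 354. ]
bot -0.004 [314.2 299.1]
bot 0.004 [326.7 299.1]
```

View pics/w_heldc.png

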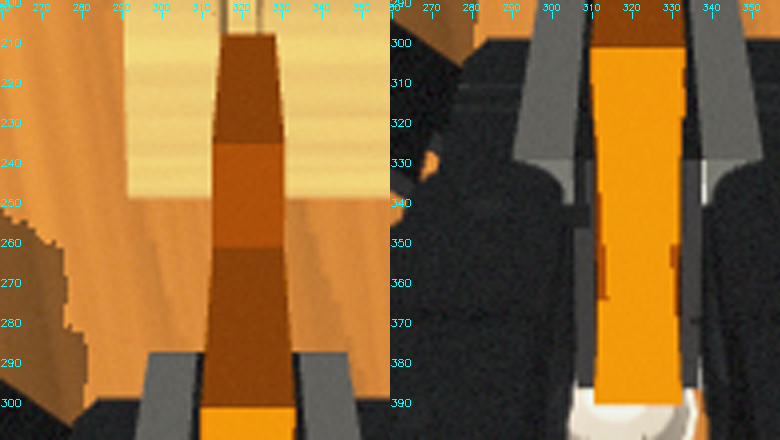

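```bash
python3 - <<'E'
from h import *
st=sense(); m=camera_model("wrist"); Rt=R.from_quat(st['tool_rot'])
for n,p in {"sh":(-.018,.010),"shw":(-.03,.010),"bot":(-.03,.070)}.items():
    for z in (-.004,.004):
        print(n,z,proj(m,st['tcp_pos']+Rt.apply([p[0],p[1],z]))[0].round(1))
print(Rt.as_matrix().round(4))
print(mv([.56,-.208,.32],18.1))
E
```

```text
sh -0.004 [311.  260.3]
sh 0.004 [329.  260.3]
shw -0.004 [310.8 234.4]
shw 0.004 [329.1 234.4]
bot -0.004 [313.5 207.1]
bot 0.004 [327.  207.1]
[[-1.296e-01 -1.000e-03  9.916e-01]
 [-9.916e-01 -2.000e-04 -1.296e-01]
 [ 4.000e-04 -1.000e+00 -9.000e-04]]
(array([ 0.4462, -0.0664,  0.1392]), array([ 1.000e-03, -4.459e-01,  1.000e-04]))
```

```bash
python3 - <<'E'
from h import *
print(mv([.5632,-.2092,.28],18.1))
E
```

```text
(array([ 0.447 , -0.0264,  0.1425]), array([ 1.000e-03, -4.459e-01,  1.000e-04]))
```

play_rows:
  deltas:
    - [0.02, -0.01, 0.005, 0, -0.03, 0]
    - [0.06, -0.025, 0.02, 0, -0.08, 0]
    - [0.1, -0.03, 0.03, 0, -0.13, 0]
    - [0.14, -0.03, 0.045, 0, -0.18, 0]
    - [0.185, -0.03, 0.06, 0, -0.23, 0]
    - [0.23, -0.03, 0.075, 0, -0.28, 0]
    - [0.275, -0.03, 0.09, 0, -0.33, 0]
    - [0.32, -0.03, 0.105, 0, -0.37, 0]
    - [0.36, -0.028, 0.12, 0, -0.41, 0]
    - [0.4, -0.026, 0.13, 0, -0.436, 0]
    - [0.43, -0.026, 0.138, 0, -0.446, 0]
    - [0.447, -0.026, 0.1425, 0, -0.446, 0]

```text
t: 7.3
tcp_pos: [0.563, -0.2112, 0.277]
tool_rot: [0.572, -0.418, 0.414, -0.572]
force: [-0.4, -0.2, -1.2]
finger_gap: 0.088
```

play_rows:
  deltas:
    - [0, 0, 0, 0, 0, 0]
    - [0, 0, 0, 0, 0, 0]
    - [0, 0, 0, 0, 0, 0]
    - [0, 0, 0, 0, 0, 0]

```text
t: 7.7
tcp_pos: [0.5638, -0.2072, 0.2799]
tool_rot: [-0.573, 0.415, -0.414, 0.573]
force: [-0.2, 0.6, -0.3]
finger_gap: 0.085
```

```bash
python3 - <<'E'
from h import *
s=sense(); print(s['t'],s['tcp_pos'],s['force'])
print(mv([.5632,-.2092,.232],18.1))
E
```

```text
7.7 [ 0.56380826 -0.207227    0.27985724] [-0.23780666  0.58998322 -0.34696718]
(array([ 0.0017,  0.0479, -0.0012]), array([ 0.0002,  0.002 , -0.0008]))
```

play_rows:
  deltas:
    - [0.0017, 0.02, -0.0012, 0, 0.002, 0]
    - [0.0017, 0.035, -0.0012, 0, 0.002, 0]
    - [0.0017, 0.045, -0.0012, 0, 0.002, 0]
    - [0.0017, 0.048, -0.0012, 0, 0.002, 0]
    - [0.0017, 0.048, -0.0012, 0, 0.002, 0]
    - [0.0017, 0.048, -0.0012, 0, 0.002, 0]

```text
t: 8.3
tcp_pos: [0.5639, -0.2111, 0.2326]
tool_rot: [-0.572, 0.415, -0.416, 0.572]
force: [0.2, -0.0, 0.2]
finger_gap: 0.085
```

```bash
python3 - <<'E'
from h import *
s=sense(); print(s['t'],s['tcp_pos'],s['force'])
print(mv([.5632,-.2092,.232],18.1))
import pickle
m=camera_model("wrist"); pickle.dump((m,s),open("hov.pkl","wb"))
im=snapshot("wrist")[:,:,::-1]; cv2.imwrite("pics/w_hov.png",im)
s=6; x0,y0=270,180
a=cv2.resize(im[y0:y0+90,x0:x0+110],None,fx=s,fy=s,interpolation=cv2.INTER_CUBIC)
for y in range(y0,y0+90,10): cv2.putText(a,str(y),(0,int((y-y0+.5)*s)+4),0,.35,(255,0,0),1)
for x in range(x0,x0+110,10): cv2.putText(a,str(x),(int((x-x0+.5)*s)-10,10),0,.3,(255,0,0),1);cv2.line(a,(int((x-x0+.5)*s),12),(int((x-x0+.5)*s),18),(255,0,0),1)
cv2.imwrite("pics/w_hovc.png",a)
E
```

```text
8.3 [ 0.56389597 -0.21107741  0.2325537 ] [ 0.2409207  -0.01159322  0.19085205]
(array([-0.002 ,  0.0006, -0.0001]), array([-0.001 , -0.0016,  0.0011]))
```

View pics/w_hovc.png

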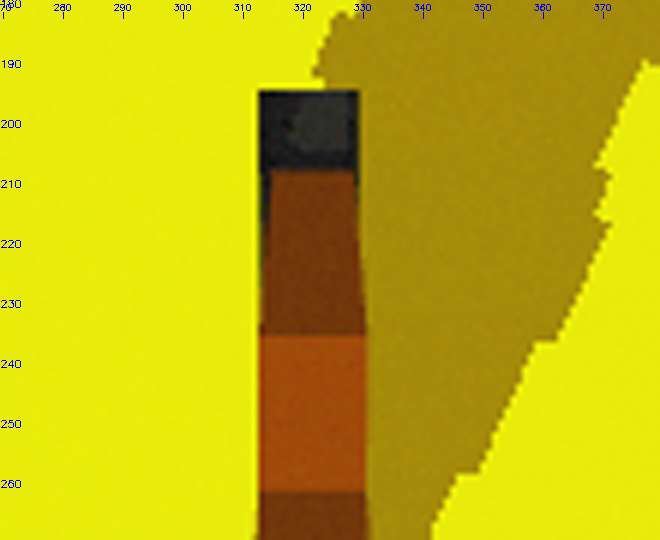

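```bash
python3 - <<'E'
from h import *
import pickle
m,s=pickle.load(open("hov.pkl","rb")); Rt=R.from_quat(s['tool_rot'])
f=lambda P:Rt.inv().apply(P-s['tcp_pos']).round(4)
print(f(onz(m,[(312.5,196),(329.3,196)],.150)), f(onz(m,[(314.7,207.7),(328.3,207.7)],s['tcp_pos'][2]-.07)))
E
```

```text
[[-0.0342  0.0825 -0.0049]
 [-0.0342  0.0825  0.0055]] [[-0.0293  0.07   -0.0034]
 [-0.0293  0.07    0.0047]]
```

play_rows:
  deltas:
    - [-0.0015, 0.003, -0.0004, 0, 0, 0]
    - [-0.0015, 0.006, -0.0004, 0, 0, 0]
    - [-0.0015, 0.009, -0.0004, 0, 0, 0]
    - [-0.0015, 0.011, -0.0004, 0, 0, 0]
    - [-0.0015, 0.013, -0.0004, 0, 0, 0]
    - [-0.0015, 0.015, -0.0004, 0, 0, 0]
    - [-0.0015, 0.016, -0.0004, 0, 0, 0]
    - [-0.0015, 0.016, -0.0004, 0, 0, 0]

```text
t: 9.15
tcp_pos: [0.5625, -0.2097, 0.2156]
tool_rot: [-0.572, 0.416, -0.416, 0.572]
force: [0.4, 0.9, -0.5]
finger_gap: 0.09
```

play_rows:
  deltas:
    - [0, 0.002, 0, 0, 0, 0]
    - [0, 0.004, 0, 0, 0, 0]
    - [0, 0.005, 0, 0, 0, 0]
    - [0, 0.005, 0, 0, 0, 0]

```text
t: 9.55
tcp_pos: [0.5624, -0.2096, 0.2106]
tool_rot: [0.572, -0.416, 0.416, -0.572]
force: [-0.2, 0.5, -0.4]
finger_gap: 0.087
```

```bash
python3 - <<'E'
from h import *
s=sense(); print(s['t'],s['tcp_pos'],s['force'])
im=snapshot("wrist")[:,:,::-1]; cv2.imwrite("pics/w_in.png",im)
s=6; x0,y0=270,180
a=cv2.resize(im[y0:y0+90,x0:x0+110],None,fx=s,fy=s,interpolation=cv2.INTER_CUBIC)
cv2.imwrite("pics/w_inc.png",a)
E
```

```text
9.55 [ 0.5623797  -0.20964464  0.21057999] [-0.16291957  0.49958568 -0.3689395 ]
```

View pics/w_inc.png

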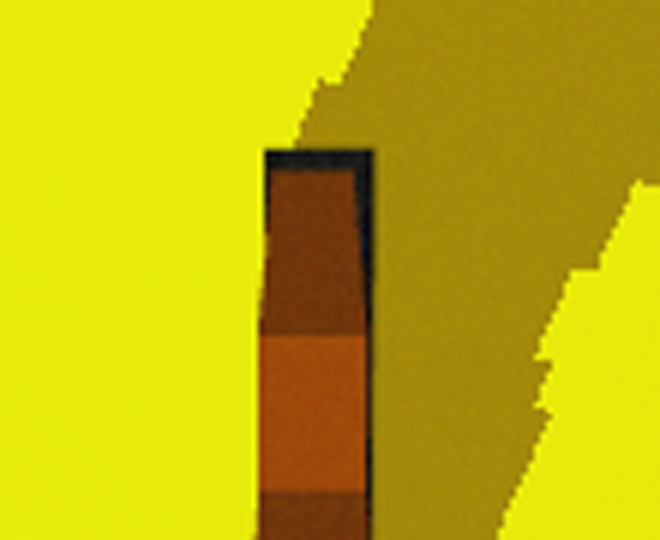

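play_rows:
  deltas:
    - [0, 0, 0.0008, 0, 0, 0]
    - [0, 0.003, 0.0008, 0, 0, 0]
    - [0, 0.006, 0.0008, 0, 0, 0]
    - [0, 0.009, 0.0008, 0, 0, 0]
    - [0, 0.012, 0.0008, 0, 0, 0]
    - [0, 0.012, 0.0008, 0, 0, 0]

```text
t: 10.2
tcp_pos: [0.5642, -0.2101, 0.2]
tool_rot: [0.572, -0.415, 0.417, -0.572]
force: [-0.7, 0.8, 5.3]
finger_gap: 0.085
```

play_rows:
  deltas:
    - [0, 0.003, 0, 0, 0, 0]
    - [0, 0.006, 0, 0, 0, 0]
    - [0, 0.009, 0, 0, 0, 0]
    - [0, 0.011, 0, 0, 0, 0]
    - [0, 0.011, 0, 0, 0, 0]

```text
t: 10.7
tcp_pos: [0.5642, -0.2101, 0.1881]
tool_rot: [-0.572, 0.415, -0.417, 0.572]
force: [1.5, -0.9, 1.6]
finger_gap: 0.084
```

play_rows:
  deltas:
    - [0, 0.003, 0, 0, 0, 0]
    - [0, 0.006, 0, 0, 0, 0]
    - [0, 0.009, 0, 0, 0, 0]
    - [0, 0.012, 0, 0, 0, 0]
    - [0, 0.015, 0, 0, 0, 0]
    - [0, 0.018, 0, 0, 0, 0]
    - [0, 0.021, 0, 0, 0, 0]
    - [0, 0.021, 0, 0, 0, 0]

```text
t: 11.5
tcp_pos: [0.5631, -0.2093, 0.1662]
tool_rot: [-0.572, 0.416, -0.415, 0.572]
force: [0.2, 0.3, 0.9]
finger_gap: 0.086
```

```bash
python3 - <<'E'
from h import *
s=sense(); print(s['t'],s['tcp_pos'],s['force'])
im=snapshot("wrist")[:,:,::-1]; cv2.imwrite("pics/w_in2.png",im)
E
```

```text
11.5 [ 0.56311941 -0.20934012  0.16619431] [0.19800062 0.3331898  0.86827158]
```

View pics/w_in2.png

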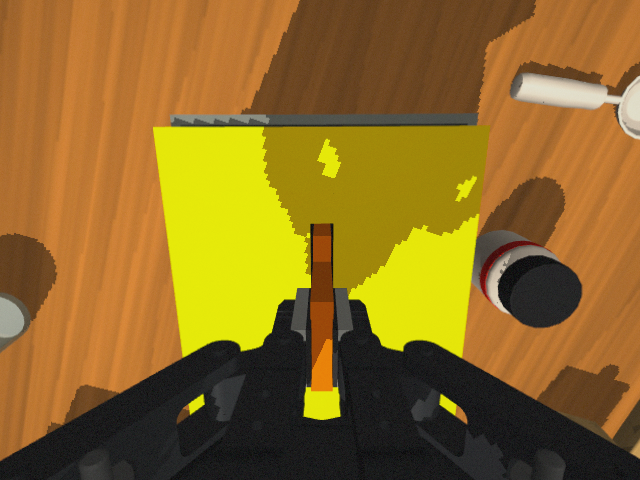

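The plate is in the slot, from about (322,225) to (322,390), and the force is low. I'll lower it a little more, release, and then push with shut fingers.

play_rows:
  deltas:
    - [0, 0.003, 0, 0, 0, 0]
    - [0, 0.006, 0, 0, 0, 0]
    - [0, 0.009, 0, 0, 0, 0]
    - [0, 0.009, 0, 0, 0, 0]
    - [0, 0.009, 0, 0, 0, 0]

```text
t: 12.05
tcp_pos: [0.5633, -0.2095, 0.1575]
tool_rot: [-0.572, 0.416, -0.416, 0.572]
force: [1.0, -0.2, 0.7]
finger_gap: 0.088
```

play_rows:
  deltas:
    - [0, 0, 0, 0, 0, 0]
    - [0, 0, 0, 0, 0, 0]
    - [0, 0, 0, 0, 0, 0]
    - [0, 0, 0, 0, 0, 0]
    - [0, 0, 0, 0, 0, 0]
  gripper: 0.035

```text
t: 12.55
tcp_pos: [0.5632, -0.2094, 0.1578]
tool_rot: [0.572, -0.416, 0.416, -0.572]
force: [-0.5, 0.5, -0.2]
finger_gap: 0.407
```

play_rows:
  deltas:
    - [0, -0.01, 0, 0, 0, 0]
    - [0, -0.03, 0, 0, 0, 0]
    - [0, -0.05, 0, 0, 0, 0]
    - [0, -0.065, 0, 0, 0, 0]
    - [0, -0.065, 0, 0, 0, 0]

```text
t: 13.05
tcp_pos: [0.5649, -0.2104, 0.226]
tool_rot: [-0.572, 0.413, -0.418, 0.572]
force: [0.8, -0.5, 1.0]
finger_gap: 0.411
```

play_rows:
  deltas:
    - [0, 0, 0, 0, 0, 0]
    - [0, 0, 0, 0, 0, 0]
    - [0, 0, 0, 0, 0, 0]
    - [0, 0, 0, 0, 0, 0]
    - [0, 0, 0, 0, 0, 0]
  gripper: 0

```text
t: 13.55
tcp_pos: [0.5631, -0.2094, 0.2223]
tool_rot: [0.572, -0.416, 0.415, -0.572]
force: [-0.1, -0.6, 0.4]
finger_gap: 0.0
```

```bash
python3 - <<'E'
from h import *
import pickle
s=sense(); m=camera_model("wrist"); print(s['t'],s['tcp_pos'],s['force'],s['finger_gap'])
im=snapshot("wrist")[:,:,::-1]; cv2.imwrite("pics/w_rel.png",im); pickle.dump((m,s),open("rel.pkl","wb"))
im=snapshot("side")[:,:,::-1]; cv2.imwrite("pics/d_rel.png",cv2.resize(im[80:280,250:450],None,fx=3,fy=3))
E
```

```text
13.55 [ 0.56308423 -0.20937069  0.22225391] [-0.13603775 -0.55300276  0.38314918] 0.0004121387386610279
```

View pics/w_rel.png

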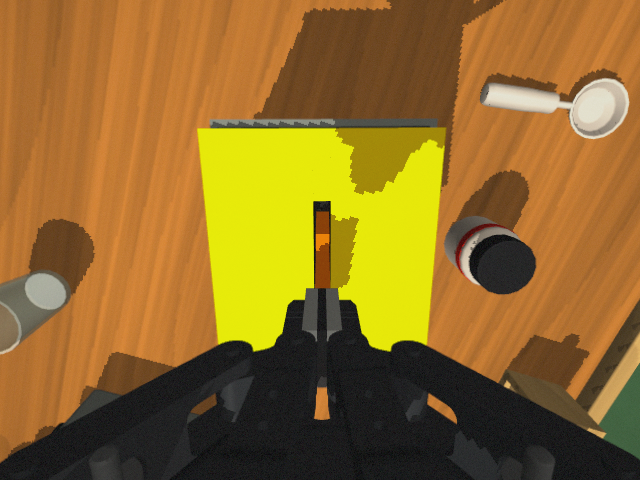

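View pics/d_rel.png

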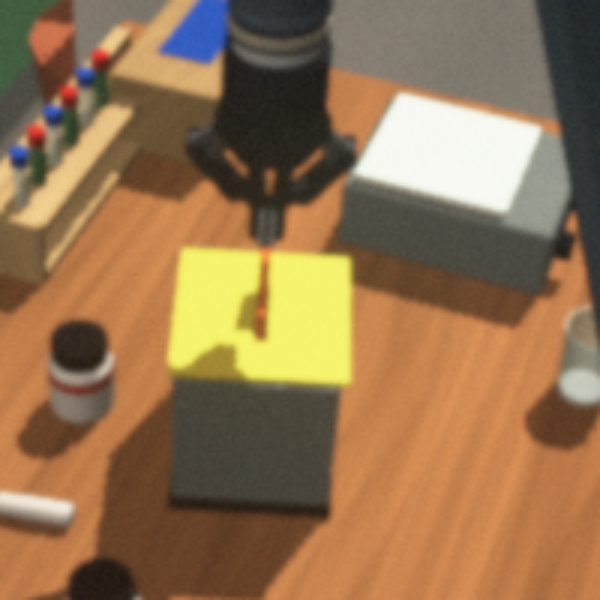

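The flaps hold the plate upright with the tab under the shut fingers. I'll push it down in steps.

play_rows:
  deltas:
    - [0, 0.01, 0, 0, 0, 0]
    - [0, 0.02, 0, 0, 0, 0]
    - [0, 0.03, 0, 0, 0, 0]
    - [0, 0.034, 0, 0, 0, 0]
    - [0, 0.037, 0, 0, 0, 0]
    - [0, 0.04, 0, 0, 0, 0]
    - [0, 0.04, 0, 0, 0, 0]

```text
t: 14.35
tcp_pos: [0.5632, -0.2093, 0.1826]
tool_rot: [-0.572, 0.416, -0.415, 0.572]
force: [-1.3, 0.7, 1.4]
finger_gap: 0.005
```

play_rows:
  deltas:
    - [0, 0.003, 0, 0, 0, 0]
    - [0, 0.006, 0, 0, 0, 0]
    - [0, 0.009, 0, 0, 0, 0]
    - [0, 0.011, 0, 0, 0, 0]
    - [0, 0.011, 0, 0, 0, 0]

```text
t: 14.85
tcp_pos: [0.563, -0.2095, 0.1711]
tool_rot: [0.572, -0.416, 0.415, -0.572]
force: [-0.7, 0.5, 1.0]
finger_gap: 0.0
```

play_rows:
  deltas:
    - [0, 0.003, 0, 0, 0, 0]
    - [0, 0.006, 0, 0, 0, 0]
    - [0, 0.009, 0, 0, 0, 0]
    - [0, 0.012, 0, 0, 0, 0]
    - [0, 0.014, 0, 0, 0, 0]
    - [0, 0.014, 0, 0, 0, 0]

```text
t: 15.45
tcp_pos: [0.5631, -0.2093, 0.1574]
tool_rot: [0.572, -0.416, 0.415, -0.572]
force: [0.0, 0.1, -0.1]
finger_gap: 0.004
```

```bash
python3 - <<'E'
from h import *
s=sense(); print(s['t'],s['tcp_pos'],s['force'])
im=snapshot("wrist")[:,:,::-1]; cv2.imwrite("pics/w_push.png",im)
E
```

```text
15.45 [ 0.56309308 -0.20933988  0.15740492] [ 0.0439232   0.08884097 -0.06466558]
```

View pics/w_push.png

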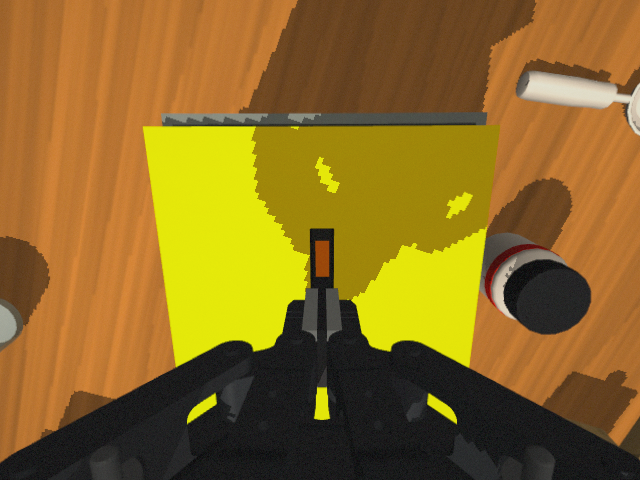

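play_rows:
  deltas:
    - [0, -0.03, 0, 0, 0, 0]
    - [0, -0.07, 0, 0, 0, 0]
    - [0.02, -0.11, 0, 0, 0, 0]
    - [0.05, -0.13, 0, 0, 0, 0]
    - [0.075, -0.13, 0, 0, 0, 0]
    - [0.075, -0.13, 0, 0, 0, 0]
    - [0.075, -0.13, 0, 0, 0, 0]
    - [0.075, -0.13, 0, 0, 0, 0]

```text
t: 16.3
tcp_pos: [0.5857, -0.2796, 0.287]
tool_rot: [-0.572, 0.416, -0.415, 0.572]
force: [0.7, -0.1, 0.0]
finger_gap: -0.0
```

```bash
python3 - <<'E'
from h import *
s=sense(); m=camera_model("wrist"); print(s['t'],s['tcp_pos'],s['force'])
im=snapshot("wrist")[:,:,::-1]; cv2.imwrite("pics/w_end.png",im)
u,v=proj(m,[.564,-.209,.15])[0].astype(int); print(u,v)
c=im[max(v-60,0):v+60,u-60:u+60]; cv2.imwrite("pics/w_endc.png",cv2.resize(np.clip(c.astype(float)*1.6,0,255).astype(np.uint8),None,fx=5,fy=5,interpolation=cv2.INTER_CUBIC))
cv2.imwrite("pics/s_end.png",snapshot("scene")[:,:,::-1]); cv2.imwrite("pics/d_end.png",snapshot("side")[:,:,::-1])
E
```

```text
16.3 [ 0.5857301  -0.27956351  0.28702952] [ 0.65781741 -0.06133015  0.00587864]
322 130
```

View pics/w_endc.png

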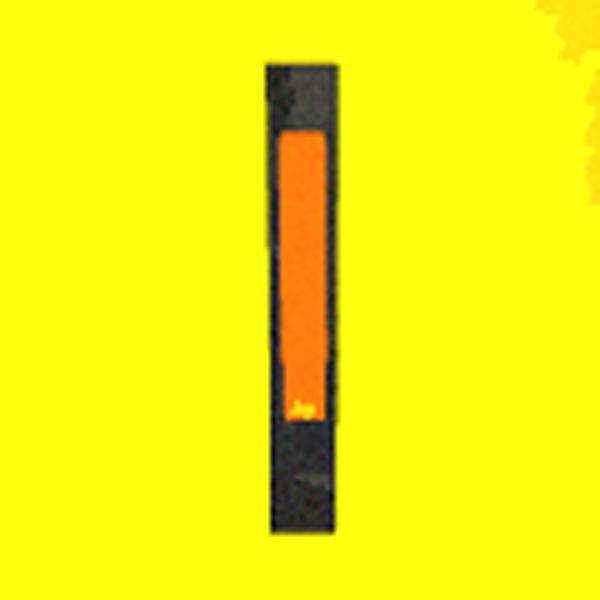

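View pics/s_end.png

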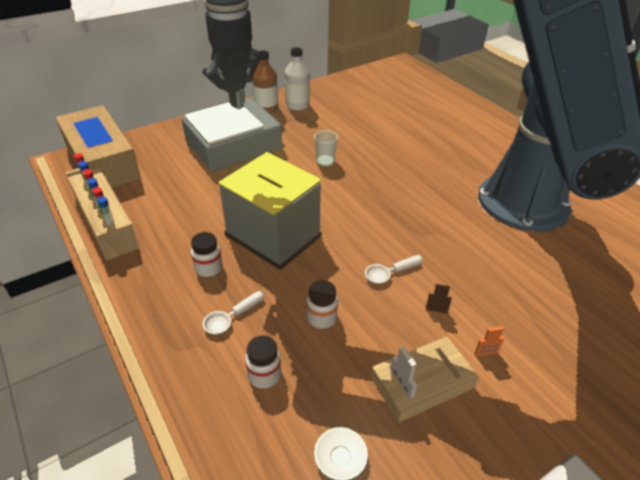

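View pics/d_end.png

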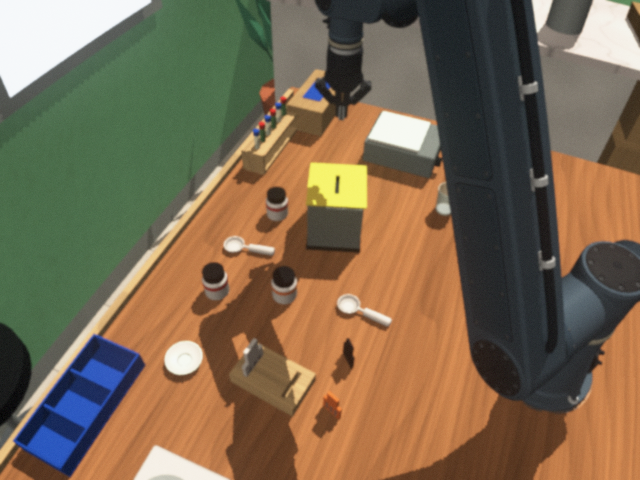

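```bash
python3 - <<'E'
from h import *
im=cv2.imread("pics/w_end.png")
c=im[75:185,290:355]; s=9
a=cv2.resize(c,None,fx=s,fy=s,interpolation=cv2.INTER_NEAREST)
a=a[:, :]
a=np.clip(a.astype(float)*1.5,0,255).astype(np.uint8)
a=cv2.resize(a,(585,594) if False else (390,594))
cv2.imwrite("pics/w_endz.png",a)
g=im.astype(int); o=(g[...,2]>120)&(g[...,1]<g[...,2]*.75)&(g[...,0]<80); o[:80]=0;o[175:]=0;o[:,:300]=0;o[:,345:]=0
for v in range(75,180,4):
    r=im[v,305:340]; x=np.where(o[v])[0]; d=np.where(g[v,300:345].sum(1)<180)[0]+300
    print(v,(x.min(),x.max()) if len(x) else None,(d.min(),d.max()) if len(d) else None, im[v,322])
m=camera_model("wrist"); a=np.radians(18.1); X=np.array([np.cos(a),np.sin(a),0]);Y=np.array([-np.sin(a),np.cos(a),0])
print("slot",[proj(m,np.array([.564,-.209,.15])+X*i+Y*j)[0].round(1).tolist() for i in(-.00525,.00525) for j in(.0335,-.0335)])
for zt in(.157,.14,.13,.12,.11,.10):
    P=np.array([.5635,-.209,zt])
    print(zt,[proj(m,P+X*i+Y*j+np.array([0,0,k]))[0].round(1).tolist() for j,k in((.018,0),(-.018,0),(-.018,-.04),(-.03,-.04)) for i in(-.004,.004)])
E
```

```text
75 None None [ 10 236 233]
79 None None [ 10 237 234]
83 None (np.int64(315), np.int64(329)) [36 43 44]
87 None (np.int64(315), np.int64(329)) [38 42 43]
91 None (np.int64(315), np.int64(329)) [45 50 49]
95 None (np.int64(315), np.int64(329)) [40 42 42]
99 (np.int64(318), np.int64(326)) (np.int64(315), np.int64(329)) [ 10  79 165]
103 (np.int64(318), np.int64(326)) (np.int64(315), np.int64(329)) [ 10  79 164]
107 (np.int64(318), np.int64(326)) (np.int64(315), np.int64(329)) [ 10  82 166]
111 (np.int64(318), np.int64(326)) (np.int64(316), np.int64(328)) [ 10  83 167]
115 (np.int64(318), np.int64(326)) (np.int64(316), np.int64(328)) [ 10  78 164]
119 (np.int64(318), np.int64(326)) (np.int64(316), np.int64(328)) [ 10  78 163]
123 (np.int64(318), np.int64(326)) (np.int64(316), np.int64(328)) [ 10  78 162]
127 (np.int64(318), np.int64(326)) (np.int64(316), np.int64(328)) [ 10  79 166]
131 (np.int64(318), np.int64(326)) (np.int64(316), np.int64(328)) [ 10  81 166]
135 (np.int64(318), np.int64(326)) (np.int64(316), np.int64(328)) [ 10  78 164]
139 (np.int64(318), np.int64(326)) (np.int64(31
[... 778 characters left out ...]
[316.5, 166.8], [326.0, 166.8]]
0.14 [[315.7, 104.3], [326.4, 104.3], [316.0, 153.9], [326.3, 153.8], [316.7, 151.2], [325.8, 151.2], [316.8, 165.1], [325.7, 165.1]]
0.13 [[315.9, 105.3], [326.3, 105.2], [316.2, 153.1], [326.2, 153.1], [316.8, 150.7], [325.6, 150.7], [316.9, 164.1], [325.6, 164.1]]
0.12 [[316.1, 106.1], [326.1, 106.1], [316.4, 152.5], [326.0, 152.4], [317.0, 150.1], [325.5, 150.1], [317.0, 163.2], [325.5, 163.2]]
0.11 [[316.3, 106.9], [326.0, 106.9], [316.5, 151.8], [325.9, 151.8], [317.1, 149.6], [325.4, 149.6], [317.2, 162.4], [325.4, 162.4]]
0.1 [[316.4, 107.7], [325.8, 107.7], [316.7, 151.2], [325.8, 151.2], [317.2, 149.2], [325.3, 149.2], [317.3, 161.6], [325.3, 161.6]]
```

play_rows:
  deltas:
    - [0, 0, 0, 0, 0, 0]
    - [0, 0, 0, 0, 0, 0]
    - [0, 0, 0, 0, 0, 0]
    - [0, 0, 0, 0, 0, 0]
    - [0, 0, 0, 0, 0, 0]

```text
t: 16.95
tcp_pos: [0.5864, -0.2808, 0.2878]
tool_rot: [0.572, -0.416, 0.416, -0.572]
force: [0.1, 0.0, -0.4]
finger_gap: 0.001
```

```bash
python3 - <<'E'
from h import *
a=cv2.imread("pics/w_end.png").astype(int); b=snapshot("wrist")[:,:,::-1].astype(int)
s=sense(); print(s['t'],s['tcp_pos'],np.abs(a-b)[70:190,290:355].mean())
for im in(a,b):
    o=(im[...,2]>120)&(im[...,1]<im[...,2]*.75)&(im[...,0]<80); o=o[80:175,300:345]; y,x=np.where(o); print(y.min()+80,y.max()+80,x.min()+300,x.max()+300)
i0=cv2.imread("pics/scene0.png").astype(int); i1=snapshot("scene")[:,:,::-1].astype(int)
print({k:np.abs(i0-i1)[r].mean().round(1) for k,r in {"white":np.s_[340:400,385:420],"jarb":np.s_[335:390,245:282],"dish":np.s_[430:478,312:368],"jara":np.s_[282:328,305:340],"jarc":np.s_[232:276,190:222],"beaker":np.s_[130:166,312:340],"spoon":np.s_[290:335,200:266],"spoon2":np.s_[255:285,362:425]}.items()})
E
```

```text
17.0 [ 0.5864604  -0.28080398  0.28780635] 5.26482905982906
97 153 318 326
94 151 317 326
{'white': np.float64(41.8), 'jarb': np.float64(6.9), 'dish': np.float64(7.4), 'jara': np.float64(13.1), 'jarc': np.float64(5.1), 'beaker': np.float64(7.0), 'spoon': np.float64(7.2), 'spoon2': np.float64(7.0)}
```

```bash
python3 -c "
from station import *
print(sign_off())"
```

```text
the job is handed in; nothing more can be done
None
```

The orange plate is inside the waste box and the job is handed in, at about 17 s of the 64 s allowed. `sign_off` gives no verdict, so this rests on my own checks.

**What I did:**
- I located the slot with the wrist camera, gripped the plate by its tab and lifted it out of the rack.
- I corrected the aim by a few tenths of a millimetre across the slot while hovering over it, and once more by 0.8 mm when the plate was in.
- I lowered it through the flaps until its bottom was about 60 mm below the lid. I let go with the flaps holding it, then pushed the tab down with the fingers shut.
- The highest wrist force I read during insertion was about 5 N. I only saw it at the end of each move, so brief peaks in between are not recorded.

**Last checks:**
- **Orange plate:** its size in the view down the slot fits it standing on the bench with its top at about 0.10 m, below the 0.125 m limit. It has shifted about 8 mm along the slot since it dropped.
- **White plate:** it still stands in its slot by eye. The image comparison there showed a large change (41.8 against 5–13 elsewhere), which I put down to the arm's shadow on the rack.
- **Other things:** the comparison showed only small changes around the jars, spoons, dish and beaker.
- **Plate at rest:** this check was weak. The plate appeared 2–3 pixels away between two pictures 0.7 s apart, and the measured tool position also changed by about 1 mm. I took that as camera movement and did not confirm it separately.
- **Robot:** the arm stands clear above the bench, with the measured force near zero.

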